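# Unload the tremolo-block drill jig

## Task

Unload the drill jig: pull the looped spring clip straight out of the cross-drilled stud, without levering it, and lay it flat in the round steel dish. Swing the hinged leaf, which has a handle at its side, right back onto its stop without letting it slam, then lift the drilled brass block out and set it down gently in the free half of the wooden tray, standing upright like the two blocks already there. Leave those two and the other things on the bench where they are.

Things in the scene. Friction and masses are not known exactly. Their poses are not given: they have to be found in the camera images.
- jig: leaf drill jig screwed to the bench: aluminium base 230 x 90 x 14 mm, origin under its centre; x runs from the latch stud to the hinge, y to the left, z up. The shut leaf lies over the block: steel plate 50 mm wide, 51 to 63 mm above the bench, from the hinge (x = 75 mm) to x = -46 mm, then two tines (y = 9 to 18 mm either side) to x = -80 mm that straddle the stud
- hole (a point): middle of the 6 mm cross hole in the upright steel stud (16 mm thick, its top 78 mm above the bench), at jig x = -65 mm, y = 0, 65 mm above the bench; axes as the jig's. The hole runs along the jig's y; the clip comes out towards the jig's -y
- hinge (a point): middle of the leaf's hinge axis, at jig x = +75 mm, 57 mm above the bench; the axis is the jig's y
- leaf (a joint): leaf angle in rad: 0 shut (level), 1.9 right back against its stop (it then stands up behind the block, 0.21 m high, leaning away); the handle end goes up and over, away from the stud; about 0.3 kg, light friction: let go before upright it falls shut, after that it falls back on the stop. Held down by the clip
- handle (a point): grip point on the leaf's side handle: round steel rod 10 mm thick, parallel to the hinge axis, 110 mm from it, sticking out 57 mm from the leaf's left (+y) edge to a black ball of 24 mm; the point is at mid-rod, jig y = 55 mm, 57 mm above the bench when shut. It moves with the leaf; the rod can turn between the fingers
- clip: R-shaped spring clip of 4 mm steel wire, 80 mm long, 28 g, lying flat in the stud, its loop (24 mm across) overhanging the leaf's right side. Origin: centre of the loop; x points from the loop to the tips, z up. The straight leg (y = -10 mm) passes the stud at x = 45 mm; the springy wavy leg hugs the stud's front. Pull along its own -x: 3 to 10 N of spring drag, free after 33 mm
- clip_tip (a point): tip of the clip's straight leg, at clip x = 68 mm, y = -10 mm
- block: brass sustain block 72 x 18 x 36 mm (x, y, z), about 0.37 kg, origin under its centre; stands on its long edge in the jig's nest, underside 14 mm and top 50 mm above the bench, long side along the jig's x. The low rails beside it reach 22 mm above the bench. Six small holes show in its top
- tray: fixed wooden tray 230 x 150 x 28 mm (x, y, z), walls and floor 6 mm; origin under its centre. Two finished blocks stand in its -x half; the +x half (centre at tray x = +50 mm) is free
- dish: fixed round steel dish, 28 mm high, floor 3 mm thick and 124 mm across, 150 mm across at the rim; origin under its centre
- done_a: finished brass block 72 x 18 x 36 mm standing in the tray near its -x end, long side across the tray
- done_b: finished brass block as done_a, next to it, nearer the tray's middle
- brush: bench brush 200 mm long, lying beyond the screwdriver; leave alone
- oil: white oil bottle 48 mm thick and 130 mm high, beyond the jig; leave alone
- pickup: guitar pickup 38 x 70 x 18 mm, beyond the jig; leave alone
- driver: screwdriver 200 mm long, beyond the jig; leave alone
- mallet: mallet 270 mm long, beyond and right of the jig; leave alone
There are look-alikes about, which are no part of the job. Leave any pink look-alike of the dish alone.

How it is judged:
On the way, in this order (a step that is already met when the one before it is completed fails the run):
1. the clip is drawn right out of the stud while the leaf is still shut (x of hole in the frame of clip above 0.078 m and value of joint leaf below 0.1 rad), for 0.1 s.
2. the leaf is swung back onto its stop (value of joint leaf above 1.8 rad), for 0.2 s.
At the end, for the whole second after the job is handed in: The leaf rests on its stop (over 1.8 rad); the whole clip lies in the dish (loop and tip within 70 mm of the dish's centre and under 25 mm above the bench) at rest; the block stands upright (within 0.15 rad) on the floor of the tray's +x half, at rest (value of joint leaf above 1.8 rad and horizontal distance between each of clip, clip_tip and dish below 0.07 m and height (world z) of each of clip, clip_tip below 0.025 m and linear speed of each of clip, block below 0.02 m/s and x of block in the frame of tray between -0.01 and 0.11 m and y of block in the frame of tray between -0.07 and 0.07 m and z of block in the frame of tray below 0.012 m and angle between block's own z axis and vertical below 0.15 rad); the robot touches nothing.
It fails at once if the clip is levered: turned more than 0.25 rad (14 degrees) out of line while its leg is still in the hole (x of hole in the frame of clip between 0.01 and 0.062 m and y of hole in the frame of clip between -0.016 and -0.004 m and z of hole in the frame of clip between -0.006 and 0.006 m and angle between the x axis of clip and the y axis of jig, either way round above 0.25 rad).
It fails at once if the leaf slams (over 4 rad/s either way) (velocity of joint leaf above 4 rad/s or velocity of joint leaf below -4 rad/s).
It fails at once if the block is dropped or banged into the tray (faster than 0.5 m/s within 25 mm of its floor; a fall of more than 13 mm) (x of block in the frame of tray between -0.115 and 0.115 m and y of block in the frame of tray between -0.075 and 0.075 m and z of block in the frame of tray below 0.031 m and linear speed of block above 0.5 m/s).
It fails at once if a bystander is shifted by more than 30 mm (distance of any of done_a, done_b, brush, oil, pickup, driver, mallet from where it was at the start of the episode above 0.03 m).
It also fails if it takes over 64 s, if anything falls off the work surface, if the arm or the gripper's body presses on something with over 40 N, if the wrist force passes 120 N, or if a joint passes its speed limit or range.

## Robot

A 7-joint arm with a two-finger parallel gripper is mounted at the origin on the work surface. World frame = base frame: x ahead of the robot, y to its left, z up, the work surface at z = 0. Lengths are in m, angles in rad, forces in N, time in s.
With the tool pointing down it reaches from about 0.4 to 0.85 m from the base axis. Payload 4.4 kg.
Tool frame: the origin (TCP) lies on the centre line of the jaws, within the pads' length; the fingertips stand 14 mm ahead of it and the grasp point (between the pads) lies 5 mm behind it; z points along the fingers, y is the line along which they close (so a half turn about z gives the same grasp; the last joint's range is limited). The gripper opens to 94 mm and grips with 3 to 60 N. Pads are 16 mm wide; open, the fingers measure 119 mm over their backs; the gripper's body (75 mm by 177 mm) begins 78 mm behind the grasp point.
Start: joints at [1.091, 0.628, 0.038, 1.517, -0.027, 0.996, -0.02], TCP at [0.261, -0.595, 0.194] pointing down, gripper open.
Joint ranges: [-3.06, 3.06], [-0.37, 2.12], [-1.25, 1.32], [0.18, 2.47], [-1.1, 4.24], [0.23, 1.98], [-2.94, 2.94]. Speed limits (rad/s): [2.57, 2.57, 3.14, 3.14, 3.14, 3.14, 3.14].

## Interface

Orientations are given as a rotation vector (axis times angle).
In Python, from bench import get_state, grab_frame, hand_in, outline_of, tip_of gives the robot as it stands.
- The arm moves only by the tool apply_moves, never from a script. Its argument "rows" is a list of rows, each a list of 5 numbers: the shift along the tool's x, y, z in m, then the turn about the tool's z in degrees, then the opening, from 0 (shut) to 1 (fully open). A call has 1 to 12 rows; each row shifts and turns the commanded pose from where the row before left it, along the tool's axes as they then stand; what a row does not reach is not made up. A row lasts 1/8 s, in which the tool goes at most 62.5 mm and 10.7 degrees, less where a joint would pass 70% of its speed; a pose out of reach is approached as far as the arm can. A call is refused whole if a number of a shift passes 0.0625 or a number of a turn 10.7, either way. A call with a gripper value outside its range is refused whole. The fingers move at their own pace and stop on an object; "newtons" is the grip in N (left out, the last holds). Time passes only in rows, so rows that do not move let the fingers close. It gives the time, the measured TCP pose, the force and the opening at its end, in the units of the state.
- get_state(): the state, without advancing time (a new reading comes with each control period).
- grab_frame(name): name is "scene" or "top" or "wrist"; returns a dict with "frame" (400x640x3 uint8, blue, green, red), "K" (3x3 intrinsics, pixels), "world_to_cam" (4x4, takes a point from world to camera coordinates); the wrist camera has in their place "tool_from_camera" (4x4, takes a point from camera to tool coordinates, whose origin is the TCP and whose axes are the flange's). Camera axes: x right, y down, z forward; pixel columns grow to the right and rows downward; lengths in m; the calibration is good to about 2 mm. A picture is of the moment at which its call begins: read the wrist's pose just before it. There is no depth.
- hand_in(): hands the job in, once; it reports no verdict.
Trained networks look in the newest picture that a camera, given by its name, has taken for a name from the list of things; names that differ only in an ending like _2 or _b are one class to them, and where a whole thing is asked for, a point or a joint stands for the part that bears it (a point fixed in the world has none). Each returns a list of dicts, best first, with "score" (0 to 1); they miss things now and then, are a little off and sometimes report something else, mostly with a low value. They report only what shows in the picture. A call takes as long as a camera call. They do not tell look-alikes from the thing itself.
- outline_of(name, camera): "pixels" (400x640 bool, what is visible of it) and "point" ([row, column] in pixels, amid what is visible of it).
- tip_of(name, camera): "point" ([row, column] in pixels: a listed point, or the origin of a listed thing).
The state is a dict: "time": time; "joint_pos": joint angles; "qvel": joint speeds; "joint_efforts": joint torques, N m; "ee_pos": TCP position; "tcp_rot": TCP orientation; "force": force on the tool from outside, world axes, zero at the start; "moment": the same for the moment, N m; "grip_width": opening from 0.0 (shut) to 1.0 (fully open).
Only numpy, scipy, OpenCV 4.12 (cv2) and the standard library are available. Lean on these libraries where they do the work, as an engineer would, in place of code of your own. Each camera call takes 0.05 s, during which the arm holds its last target. There are 200 camera calls.

## Working session

There is one attempt and no reset: what is moved stays moved. The work goes in short steps, Python scripts to look and compute and a tool call to move; the robot and the scene stay as the last step left them, time stands still between calls to the robot, and variables do not carry over. Pictures are saved under pics/ and viewed, on a budget of 10 in all, crops included, one or two more only if the job needs it, and the job is handed in when it is done.

Besides the shell and the picture viewer there is one more tool, called after ">>>" as name([rows], argument=value, ...), one row to a line, values as JSON. apply_moves: Moves the arm, as the interface text tells. Its arguments: {"type":"object","properties":{"rows":{"type":"array"},"newtons":{"type":"number"}},"required":["rows"]}

```bash
ls; mkdir -p pics
cat > h.py <<'E'
import numpy as np, cv2
from bench import *
from scipy.spatial.transform import Rotation as R
def ray(f,p,st=None):
    r,c=p; d=np.linalg.inv(f["K"])@[c,r,1]
    if "world_to_cam" in f: M=np.linalg.inv(f["world_to_cam"])
    else:
        T=np.eye(4);T[:3,:3]=R.from_rotvec(st["tcp_rot"]).as_matrix();T[:3,3]=st["ee_pos"];M=T@f["tool_from_camera"]
    return M[:3,3],M[:3,:3]@d
def atz(f,p,z,st=None):
    o,d=ray(f,p,st); return o+d*(z-o[2])/d[2]
E
python3 - <<'E'
from h import *
s=get_state();print({k:np.round(v,3) for k,v in s.items()})
H=dict(jig=0,hole=.065,hinge=.057,handle=.057,clip=.065,clip_tip=.065,block=.05,tray=0,dish=0,done_a=0,oil=0,pickup=0,driver=0.01,mallet=0.01,brush=0.01)
fs=[]
for cam in("top","scene"):
    f=grab_frame(cam);fs.append(f["frame"])
    cv2.imwrite(f"pics/{cam}0.png",f["frame"])
    for n,z in H.items():
        for d in tip_of(n,cam)[:4]:
            print(cam,n,round(d["score"],2),np.round(d["point"]),np.round(atz(f,d["point"],z)[:2],3))
cv2.imwrite("pics/both.png",np.vstack([cv2.resize(x,(480,300)) for x in fs]))
E
```

```text
pics
{'time': np.float64(0.0), 'joint_pos': array([ 1.091,  0.629,  0.038,  1.518, -0.027,  0.996, -0.02 ]), 'qvel': array([ 0.   ,  0.002,  0.001, -0.001,  0.001,  0.001, -0.   ]), 'joint_efforts': array([ 1.0000e-03, -5.4972e+01,  1.1440e+00, -1.8664e+01, -5.2000e-02,
        2.4000e-02,  0.0000e+00]), 'ee_pos': array([ 0.261, -0.594,  0.193]), 'tcp_rot': array([-3.073e+00, -6.450e-01,  1.000e-03]), 'force': array([ 0.318, -0.586, -0.309]), 'moment': array([-0.039, -0.027,  0.001]), 'grip_width': np.float64(0.998)}
top jig 0.79 [190. 300.] [ 0.543 -0.037]
top jig 0.52 [205. 388.] [ 0.495 -0.336]
top hole 0.63 [204. 303.] [ 0.49  -0.049]
top hinge 0.8 [167. 289.] [ 0.612 -0.   ]
top handle 0.94 [206. 282.] [0.483 0.018]
top clip 0.56 [202. 317.] [ 0.499 -0.094]
top clip 0.34 [203. 282.] [0.494 0.019]
top clip 0.24 [144. 395.] [ 0.694 -0.351]
top clip_tip 0.49 [201. 316.] [ 0.5   -0.091]
top clip_tip 0.4 [212. 296.] [ 0.463 -0.027]
top tray 0.63 [205. 198.] [0.489 0.306]
top dish 0.88 [276. 395.] [ 0.259 -0.358]
top dish 0.75 [204. 389.] [ 0.499 -0.338]
top done_a 0.57 [217. 198.] [0
[... 746 characters left out ...]
ip_tip 0.56 [194. 360.] [ 0.478 -0.016]
scene tray 0.56 [250. 474.] [0.498 0.313]
scene dish 0.79 [179. 258.] [ 0.485 -0.341]
scene dish 0.73 [148. 203.] [ 0.43  -0.577]
scene dish 0.7 [131. 286.] [ 0.25  -0.358]
scene done_a 0.9 [236. 474.] [0.451 0.307]
scene done_a 0.73 [193. 350.] [ 0.433 -0.057]
scene done_a 0.69 [225. 484.] [0.405 0.328]
scene oil 0.9 [269. 271.] [ 0.753 -0.16 ]
scene pickup 0.95 [324. 413.] [0.759 0.215]
scene driver 0.59 [291. 331.] [0.756 0.009]
scene driver 0.47 [192. 358.] [ 0.431 -0.035]
scene driver 0.43 [248. 471.] [0.502 0.305]
scene mallet 0.92 [231. 217.] [ 0.709 -0.348]
scene mallet 0.39 [193. 358.] [ 0.432 -0.035]
scene brush 0.74 [313. 319.] [0.82  0.003]
```

Run:
```python
import cv2,numpy as np
a=cv2.imread("pics/top0.png");
l=cv2.resize(a[100:300,140:440],(600,400),interpolation=cv2.INTER_CUBIC);b=a[160:240,250:340]
r=cv2.resize(b,(225,200),interpolation=cv2.INTER_CUBIC)
cv2.imwrite("pics/v1.png",cv2.resize(a[100:300,160:440],(800,571),interpolation=cv2.INTER_CUBIC))
```

```text
(no output)
```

View pics/v1.png

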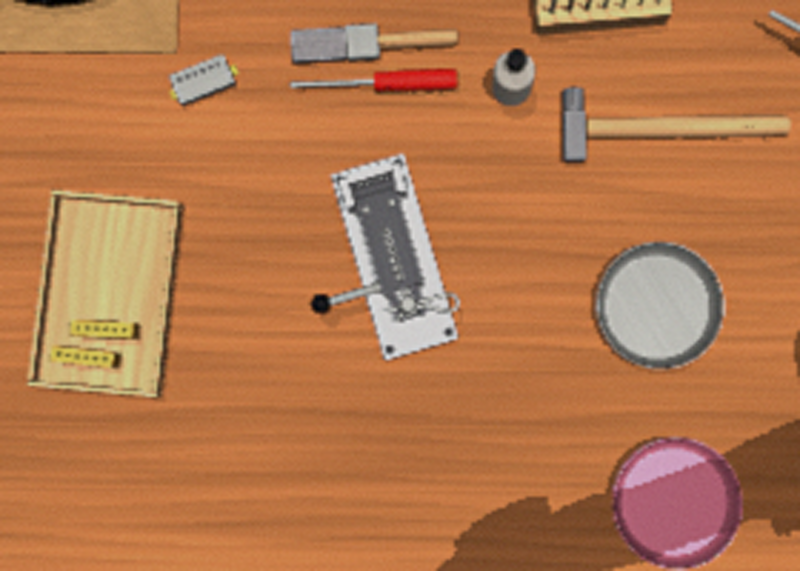

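The steel dish is at pixel (207,391) and matches the description. The one at (276,395) is pink, so I'll leave it alone. The jig axis is turned about +15°, and the tray's blocks are on its near side (row ~217), so its free half is the far one. Next I'll go above the clip.

```bash
cat >> h.py <<'E'
def yaw(st): # world angle of tool y, deg
    m=R.from_rotvec(st["tcp_rot"]).as_matrix(); return np.degrees(np.arctan2(m[1,1],m[0,1]))
def plan(xyz,ty=None,n=12):
    """rows (tool shift, turn) to TCP xyz with tool y at world angle ty (mod 180, nearest)"""
    s=get_state(); m=R.from_rotvec(s["tcp_rot"]).as_matrix(); d=(np.array(xyz)-s["ee_pos"])/n
    t=0 if ty is None else ((ty-yaw(s)+90)%180-90)
    rows=[]
    for i in range(n):
        k=R.from_euler('z',t/n*i,degrees=True).as_matrix()@m
        rows.append([*np.round(k.T@d,4).tolist(),round(-t/n,2)])
    print("now",np.round(s["ee_pos"],4),"y at",round(yaw(s),2),"turn",round(-t,2),"tilt",np.round(m[:,2],3))
    print(rows if t else (rows[0],n))
E
python3 - <<'E'
from h import *
plan([0.47,-0.08,0.25],16,12)
f=grab_frame("wrist");print(np.round(f["tool_from_camera"],3),f["K"])
E
```

```text
now [ 0.2614 -0.5951  0.194 ] y at -66.29 turn -82.29 tilt [ 0.  0. -1.]
[[0.0332, -0.0323, -0.0047, np.float64(-6.86)], [0.0368, -0.0281, -0.0047, np.float64(-6.86)], [0.0399, -0.0235, -0.0047, np.float64(-6.86)], [0.0424, -0.0186, -0.0047, np.float64(-6.86)], [0.0443, -0.0134, -0.0047, np.float64(-6.86)], [0.0456, -0.008, -0.0047, np.float64(-6.86)], [0.0462, -0.0025, -0.0047, np.float64(-6.86)], [0.0462, 0.003, -0.0047, np.float64(-6.86)], [0.0455, 0.0085, -0.0047, np.float64(-6.86)], [0.0442, 0.0139, -0.0047, np.float64(-6.86)], [0.0422, 0.0191, -0.0047, np.float64(-6.86)], [0.0396, 0.024, -0.0047, np.float64(-6.86)]]
[[-0.    -0.961 -0.277  0.081]
 [ 1.    -0.     0.001 -0.   ]
 [-0.001 -0.277  0.961 -0.191]
 [ 0.     0.     0.     1.   ]] [[293.40048006   0.         317.42310475]
 [  0.         293.40048006 198.90755221]
 [  0.           0.           1.        ]]
```

>>> apply_moves([
  [0.033, -0.032, -0.005, -6.9, 1],
  [0.037, -0.028, -0.005, -6.9, 1],
  [0.04, -0.024, -0.005, -6.9, 1],
  [0.042, -0.019, -0.005, -6.9, 1],
  [0.044, -0.013, -0.005, -6.9, 1],
  [0.046, -0.008, -0.005, -6.9, 1],
  [0.046, -0.003, -0.005, -6.9, 1],
  [0.046, 0.003, -0.005, -6.9, 1],
  [0.046, 0.009, -0.005, -6.9, 1],
  [0.044, 0.014, -0.005, -6.9, 1],
  [0.042, 0.019, -0.005, -6.9, 1],
  [0.04, 0.024, -0.005, -6.9, 0.6],
])

```text
time: 3.15
ee_pos: [0.468, -0.0779, 0.2545]
tcp_rot: [1.874, 2.52, 0.0]
force: [1.1, 0.4, 0.7]
grip_width: 0.931
```

>>> apply_moves([
  [0, 0, 0, 0, 0.6],
  [0, 0, 0, 0, 0.6],
])

```text
time: 3.4
ee_pos: [0.4671, -0.0799, 0.2539]
tcp_rot: [1.881, 2.516, -0.001]
force: [-0.4, -0.3, -0.6]
grip_width: 0.717
```

Run:
```python
from h import *
s=get_state();f=grab_frame("wrist");cv2.imwrite("pics/w1.png",f["frame"])
print(s["time"],s["ee_pos"],yaw(s))
for n,z in dict(jig=0,hole=.065,hinge=.057,handle=.057,clip=.065,clip_tip=.065).items():
    for d in tip_of(n,"wrist")[:3]: print(n,round(d["score"],2),np.round(d["point"]),np.round(atz(f,d["point"],z,s),4))
```

```text
3.4 [ 0.46712511 -0.07989546  0.25389225] 16.442539440109183
jig 0.93 [147. 378.] [ 0.544  -0.0229  0.    ]
hole 0.84 [155. 334.] [ 0.4791 -0.0456  0.065 ]
hole 0.7 [ 29. 581.] [0.7086 0.1735 0.065 ]
hinge 0.68 [154. 443.] [ 0.6165 -0.0046  0.057 ]
handle 0.69 [111. 357.] [0.491  0.0156 0.057 ]
clip 0.91 [187. 331.] [ 0.4876 -0.0872  0.065 ]
clip_tip 0.82 [141. 336.] [ 0.4761 -0.0269  0.065 ]
```

View pics/w1.png

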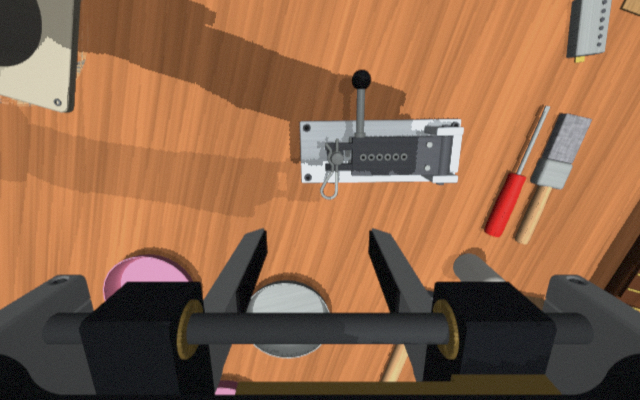

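Run:
```python
from h import *
plan([0.485,-0.0895,0.115],None,4)
```

```text
now [ 0.4673 -0.0798  0.2539] y at 16.42 turn 0 tilt [-0. -0. -1.]
([-0.0036, 0.0036, 0.0347, 0.0], 4)
```

>>> apply_moves([
  [-0.0036, 0.0036, 0.035, 0, 0.5],
  [-0.0036, 0.0036, 0.035, 0, 0.5],
  [-0.0036, 0.0036, 0.035, 0, 0.5],
  [-0.0036, 0.0036, 0.034, 0, 0.5],
  [0, 0, 0, 0, 0.5],
  [0, 0, 0, 0, 0.5],
])

```text
time: 4.5
ee_pos: [0.4859, -0.0888, 0.1159]
tcp_rot: [1.879, 2.516, 0.001]
force: [-0.4, -0.2, -0.4]
grip_width: 0.501
```

Run:
```python
from h import *
s=get_state();f=grab_frame("wrist");cv2.imwrite("pics/w2.png",f["frame"])
print(s["time"],s["ee_pos"],yaw(s))
for n,z in dict(hole=.065,handle=.057,hinge=.057,clip=.065,clip_tip=.065).items():
    for d in tip_of(n,"wrist")[:2]: print(n,round(d["score"],2),np.round(d["point"]),np.round(atz(f,d["point"],z,s),4))
for d in outline_of("clip","wrist")[:1]:
    r,c=np.where(d["pixels"]);print("out",r.min(),r.max(),c.min(),c.max())
    m=r>r.max()-12
    for p in ((r.max(),c[r==r.max()].mean()),(r.max()-10,c[abs(r-r.max()+10)<2].min()),(r.max()-10,c[abs(r-r.max()+10)<2].max())): print(p,atz(f,p,.065,s))
```

```text
4.5 [ 0.48593368 -0.08881614  0.11589035] 16.497551049985468
hole 0.64 [164. 331.] [ 0.4851 -0.0463  0.065 ]
handle 0.93 [ 92. 365.] [0.4943 0.0159 0.057 ]
hinge 0.59 [158. 490.] [ 0.6141 -0.0037  0.057 ]
clip 0.73 [215. 315.] [ 0.4846 -0.0929  0.065 ]
clip 0.57 [153. 388.] [ 0.5266 -0.0242  0.065 ]
clip_tip 0.86 [134. 330.] [ 0.4773 -0.0232  0.065 ]
out 135 226 303 331
(np.int64(226), np.float64(316.5)) [ 0.48890179 -0.10242361  0.065     ]
(np.int64(216), np.int64(303)) [ 0.47496692 -0.09680935  0.065     ]
(np.int64(216), np.int64(330)) [ 0.4975565  -0.09013522  0.065     ]
```

View pics/w2.png

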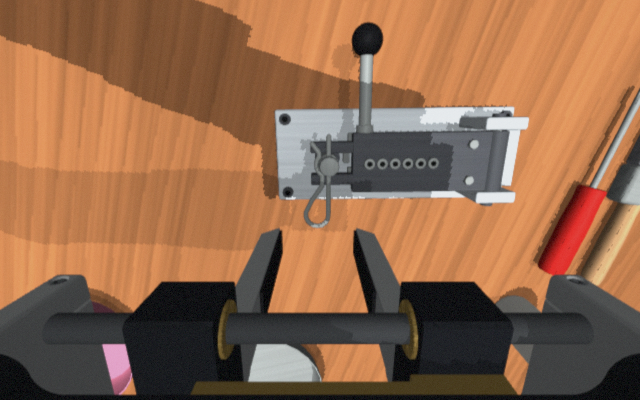

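>>> apply_moves([
  [-0.003, -0.0013, 0.02, 0, 0.5],
  [0, 0, 0.015, 0, 0.45],
  [0, 0, 0.01, 0, 0.4],
  [0, 0, 0, 0, 0.35],
  [0, 0, 0, 0, 0.3],
  [0, 0, 0, 0, 0.2],
  [0, 0, 0, 0, 0.1],
  [0, 0, 0, 0, 0.1],
  [0, 0, 0, 0, 0.1],
], newtons=25)

```text
time: 5.98
ee_pos: [0.4851, -0.0921, 0.0701]
tcp_rot: [1.88, 2.517, 0.0]
force: [1.3, 0.1, -0.1]
grip_width: 0.104
```

Run:
```python
from h import *
s=get_state();f=grab_frame("wrist")
print(s["time"],s["ee_pos"],yaw(s),s["force"],s["moment"],s["grip_width"]*94)
for n in("clip","clip_tip"):
    for d in tip_of(n,"wrist")[:2]: print(n,round(d["score"],2),np.round(d["point"]),np.round(atz(f,d["point"],.065,s),4))
```

```text
5.975 [ 0.48505549 -0.09213828  0.07008673] 16.50203850316272 [ 1.27924725  0.06260277 -0.05526817] [-0.00907201 -0.11636985  0.02010037] 9.750585677041519
clip 0.63 [229. 321.] [ 0.4868 -0.0896  0.065 ]
clip_tip 0.73 [135. 334.] [ 0.476  -0.0244  0.065 ]
```

Run:
```python
from h import *
f=grab_frame("wrist");cv2.imwrite("pics/w3.png",cv2.resize(f["frame"][110:290,230:430],(800,720))[:600])
```

```text
(no output)
```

View pics/w3.png

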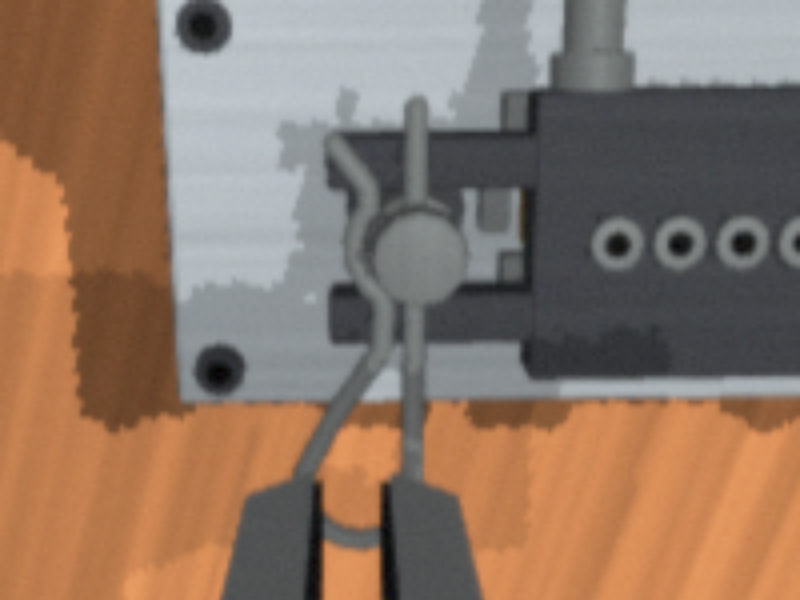

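Run:
```python
from h import *
s=get_state();f=grab_frame("wrist")
C=np.linalg.inv(f["tool_from_camera"])
for p in [(.008,.005,.014),(.008,-.005,.014),(.008,.005,.005),(.008,-.005,.005),(.008,.005,-.01)]:
    q=f["K"]@(C@[*p,1])[:3];q=q[:2]/q[2];print(p,q,(q-[230,110])*4)
# loop end z: rays from w2 (row226,c316.5) and now crop (350,540)
```

```text
(0.008, 0.005, 0.014) [324.54277531 216.64109268] [378.17110123 426.56437071]
(0.008, -0.005, 0.014) [311.02461813 216.64474189] [324.09847251 426.57896756]
(0.008, 0.005, 0.005) [324.84220678 220.8987811 ] [379.36882711 443.5951244 ]
(0.008, -0.005, 0.005) [310.76324824 220.90263505] [323.05299294 443.61054018]
(0.008, 0.005, -0.01) [325.40056817 228.83825671] [381.60227269 475.35302685]
```

Run:
```python
from h import *
f=grab_frame("scene");s=get_state()
m=R.from_rotvec(s["tcp_rot"]).as_matrix()
def px(p): q=f["K"]@(f["world_to_cam"]@[*p,1])[:3]; return q[:2]/q[2]
print(np.linalg.inv(f["world_to_cam"])[:3,3])
print("tip",px(s["ee_pos"]+m@[0,0,.014]),"tcp",px(s["ee_pos"]),"loop",px([.4855,-.092,.065]))
u,v=px(s["ee_pos"]).astype(int);print(u,v)
cv2.imwrite("pics/s2.png",cv2.resize(f["frame"][v-50:v+40,u-50:u+70],(800,600),interpolation=cv2.INTER_CUBIC))
```

```text
[1.19502545 0.16832672 0.92583779]
tip [333.35983461 189.57547916] tcp [333.44253187 186.30071837] loop [333.37501564 187.60994198]
333 186
```

View pics/s2.png

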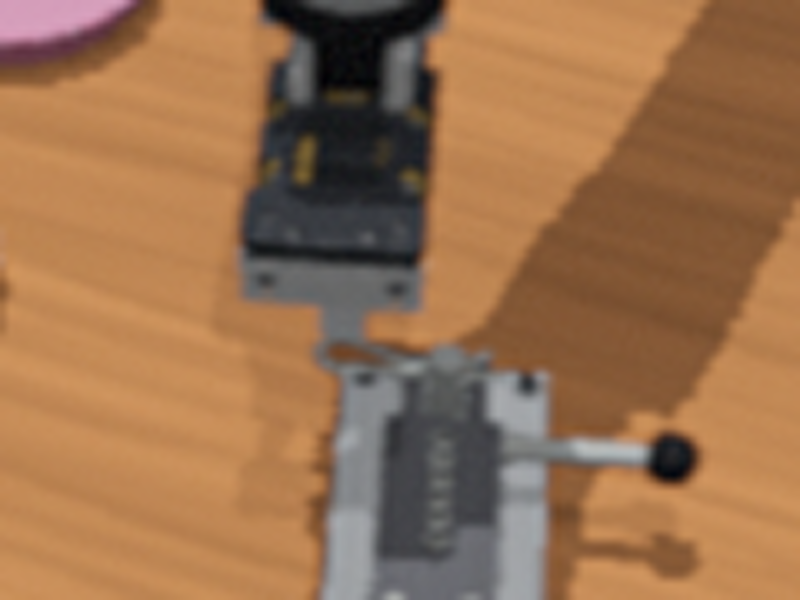

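The scene crop shows the closed fingertips (crop row 338) just above the loop (row 355), so the grip passed over it. I'll reopen, go lower and close again.

>>> apply_moves([
  [0, 0, 0, 0, 0.3],
  [0, 0, 0, 0, 0.4],
  [0, 0, 0, 0, 0.4],
  [0, 0, 0, 0, 0.4],
  [0, 0, 0.008, 0, 0.4],
  [0, 0, 0.008, 0, 0.4],
  [0, 0, 0, 0, 0.25],
  [0, 0, 0, 0, 0.1],
  [0, 0, 0, 0, 0.1],
  [0, 0, 0, 0, 0.1],
], newtons=25)

```text
time: 7.52
ee_pos: [0.4854, -0.092, 0.0542]
tcp_rot: [1.879, 2.517, 0.001]
force: [0.2, 0.3, -0.1]
grip_width: 0.105
```

Run:
```python
from h import *
f=grab_frame("scene")["frame"][120:220,290:390];w=grab_frame("wrist")["frame"][130:270,250:390]
cv2.imwrite("pics/c3.png",np.hstack([cv2.resize(f,(400,400),interpolation=3),cv2.resize(w,(400,400),interpolation=3)]))
```

```text
(no output)
```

View pics/c3.png

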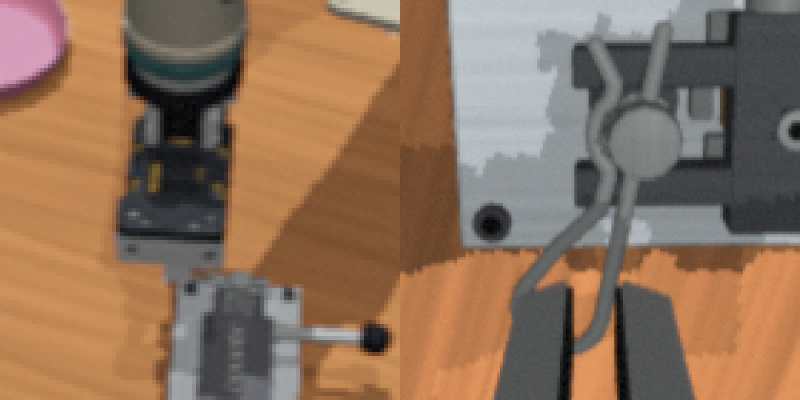

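The clip has yawed roughly 10°: its straight leg now runs from (662,30) to (600,330). The real fingertips sit about 10 mm behind the reported TCP, so they only brushed the wire. I'll back off straight up, open, and measure again.

>>> apply_moves([
  [0, 0, -0.004, 0, 0.11],
  [0, 0, -0.008, 0, 0.11],
  [0, 0, -0.015, 0, 0.11],
  [0, 0, -0.02, 0, 0.3],
  [0, 0, 0, 0, 0.4],
  [0, 0, 0, 0, 0.4],
  [0, 0, 0, 0, 0.4],
])

```text
time: 8.5
ee_pos: [0.4845, -0.0921, 0.1005]
tcp_rot: [-1.879, -2.517, 0.001]
force: [-0.3, 0.7, -0.3]
grip_width: 0.398
```

Run:
```python
from h import *
s=get_state();f=grab_frame("wrist");w=f["frame"]
print(s["time"],s["ee_pos"],yaw(s),s["force"])
J=np.radians(16.5);
for n,z in dict(hole=.065,clip=.065,clip_tip=.065,handle=.057).items():
    for d in tip_of(n,"wrist")[:1]: print(n,round(d["score"],2),np.round(d["point"]),np.round(atz(f,d["point"],z,s),4))
cv2.imwrite("pics/c4.png",cv2.resize(w[130:260,230:420],(760,520),interpolation=3))
```

```text
8.5 [ 0.48448281 -0.09206637  0.10047594] 16.508880589904514 [-0.32095586  0.69294581 -0.31402631]
hole 0.74 [316. 522.] [ 0.6891 -0.1309  0.065 ]
clip 0.87 [213. 306.] [ 0.4741 -0.0916  0.065 ]
clip_tip 0.64 [137. 340.] [ 0.4825 -0.0255  0.065 ]
handle 0.93 [ 87. 372.] [0.4946 0.0158 0.057 ]
```

View pics/c4.png

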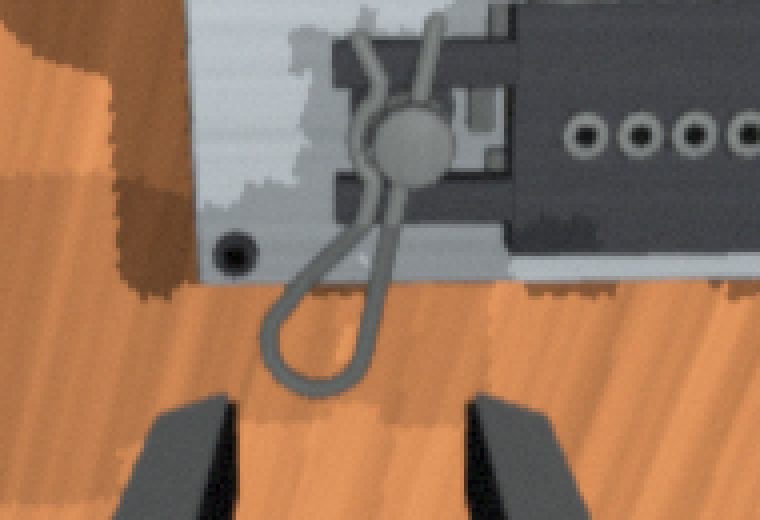

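>>> apply_moves([
  [0.001, -0.004, 0, 5.5, 0.45],
  [0.001, -0.0045, 0, 5.5, 0.45],
  [0, 0, 0.01, 0, 0.45],
  [0, 0, 0.01, 0, 0.45],
  [0, 0, 0, 0, 0.45],
])

```text
time: 9.38
ee_pos: [0.4756, -0.0919, 0.0798]
tcp_rot: [-2.11, -2.325, 0.002]
force: [-0.6, 0.1, 0.3]
grip_width: 0.448
```

Run:
```python
from h import *
s=get_state();f=grab_frame("wrist");w=f["frame"]
print(s["time"],s["ee_pos"],yaw(s),s["force"])
for n,z in dict(clip=.065,clip_tip=.065).items():
    for d in tip_of(n,"wrist")[:1]: print(n,round(d["score"],2),np.round(d["point"]),np.round(atz(f,d["point"],z,s),4))
cv2.imwrite("pics/c5.png",cv2.resize(w[130:260,230:420],(760,520),interpolation=3))
```

```text
9.375 [ 0.47555972 -0.09193292  0.07983906] 5.573748258028427 [-0.59083478  0.11601354  0.31939911]
clip 0.7 [227. 319.] [ 0.4762 -0.0924  0.065 ]
clip_tip 0.69 [136. 334.] [ 0.4802 -0.0246  0.065 ]
```

View pics/c5.png

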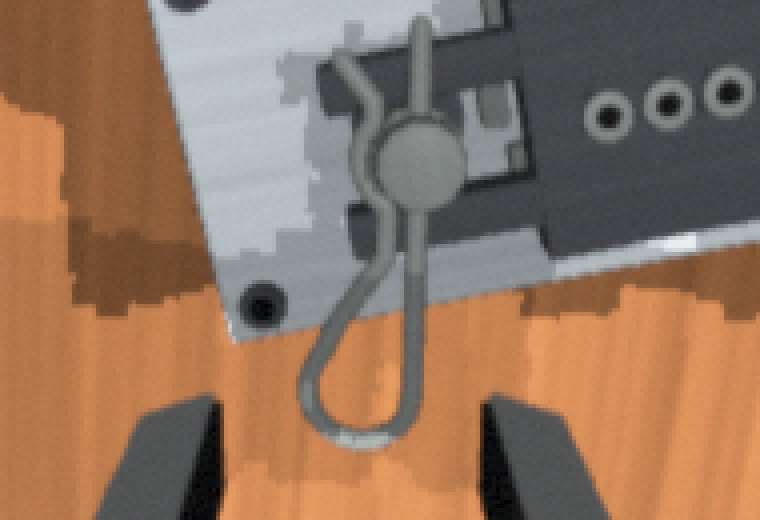

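The tool is now in line with the clip and the loop, at crop (360,390), sits between the jaws. I'll go down and grip.

>>> apply_moves([
  [0, 0.0015, 0.012, 0, 0.45],
  [0, 0, 0.012, 0, 0.45],
  [0, 0, 0.009, 0, 0.45],
  [0, 0, 0, 0, 0.4],
  [0, 0, 0, 0, 0.35],
  [0, 0, 0, 0, 0.3],
  [0, 0, 0, 0, 0.25],
  [0, 0, 0, 0, 0.2],
  [0, 0, 0, 0, 0.15],
], newtons=20)

```text
time: 10.65
ee_pos: [0.478, -0.0921, 0.0482]
tcp_rot: [2.112, 2.325, 0.001]
force: [-0.1, -0.2, -0.3]
grip_width: 0.236
```

>>> apply_moves([
  [0, 0.002, 0, -2.7, 0.1],
  [0, 0.002, 0, -2.7, 0.1],
  [0, 0.002, 0, -2.7, 0.1],
  [0, 0.002, 0, -2.7, 0.1],
  [0, 0, 0, 0, 0.1],
], newtons=25)

```text
time: 11.28
ee_pos: [0.4856, -0.0906, 0.0479]
tcp_rot: [-1.883, -2.514, -0.0]
force: [0.2, -0.1, 0.7]
grip_width: 0.237
```

Run:
```python
from h import *
s=get_state();f=grab_frame("wrist");w=f["frame"]
print(s["time"],s["ee_pos"],yaw(s),s["force"],s["moment"],s["grip_width"])
for n,z in dict(clip=.065,clip_tip=.065).items():
    for d in tip_of(n,"wrist")[:1]: print(n,round(d["score"],2),np.round(d["point"]),np.round(atz(f,d["point"],z,s),4))
cv2.imwrite("pics/c6.png",cv2.resize(w[130:260,230:420],(760,520),interpolation=3))
```

```text
11.275 [ 0.48558251 -0.09064991  0.04790783] 16.3457532494897 [ 0.23320011 -0.10385151  0.68361978] [-0.12943406 -0.02111152  0.06617262] 0.23662846643699215
clip 0.72 [243. 318.] [ 0.4852 -0.0897  0.065 ]
clip_tip 0.94 [138. 331.] [ 0.474  -0.0235  0.065 ]
```

View pics/c6.png

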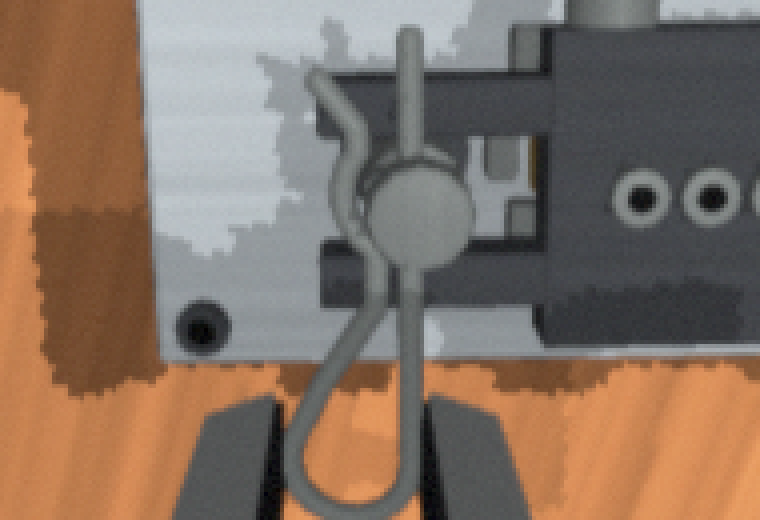

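The clip is straight again: its leg is vertical at column 410 and its loop is held between the pads. I'll pull it straight out.

>>> apply_moves([
  [-0.004, 0, 0, 0, 0.1],
  [-0.006, 0, 0, 0, 0.1],
  [-0.008, 0, 0, 0, 0.1],
  [-0.008, 0, 0, 0, 0.1],
  [-0.008, 0, 0, 0, 0.1],
  [-0.008, 0, 0, 0, 0.1],
  [-0.008, 0, 0, 0, 0.1],
  [-0.008, 0, 0, 0, 0.1],
  [0, 0, 0, 0, 0.1],
], newtons=35)

```text
time: 12.55
ee_pos: [0.5021, -0.1473, 0.0479]
tcp_rot: [1.885, 2.512, -0.0]
force: [-0.8, -0.1, -0.5]
grip_width: 0.229
```

Run:
```python
from h import *
s=get_state();f=grab_frame("wrist");w=f["frame"]
print(s["time"],s["ee_pos"],yaw(s),s["force"],s["moment"],s["grip_width"])
for n,z in dict(clip=.065,clip_tip=.065).items():
    for d in tip_of(n,"wrist")[:1]: print(n,round(d["score"],2),np.round(d["point"]),np.round(atz(f,d["point"],z,s),4))
cv2.imwrite("pics/c7.png",cv2.resize(w[110:260,220:430],(756,540),interpolation=3))
```

```text
12.55 [ 0.50206102 -0.1473167   0.04793588] 16.22940667998517 [-0.83389522 -0.12082555 -0.48069008] [-0.00156311 -0.07781522 -0.02124359] 0.22929279143526488
clip 0.83 [248. 318.] [ 0.5027 -0.1494  0.065 ]
clip_tip 0.62 [138. 332.] [ 0.4912 -0.0801  0.065 ]
```

View pics/c7.png

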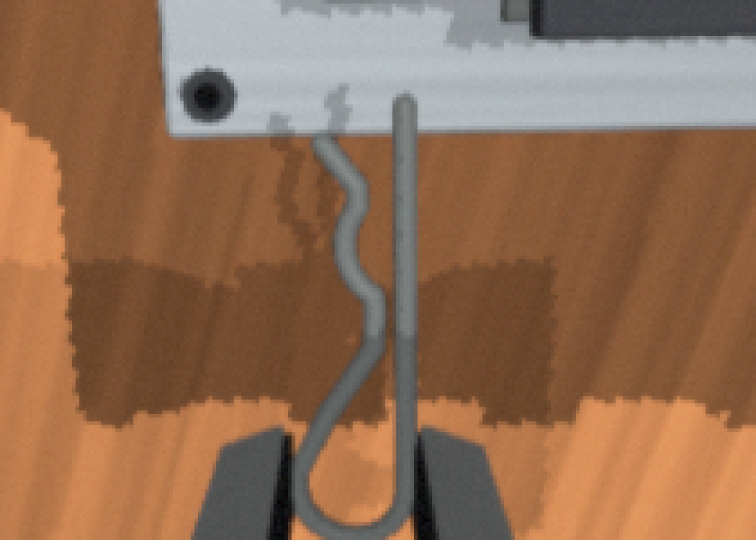

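>>> apply_moves([
  [-0.01, -0.003, -0.02, 0, 0.1],
  [-0.033, -0.01, 0, 0, 0.1],
  [-0.033, -0.01, 0, 0, 0.1],
  [-0.033, -0.01, 0, 0, 0.1],
  [-0.033, -0.01, 0, 0, 0.1],
  [-0.033, -0.01, 0, 0, 0.1],
  [-0.03, -0.009, 0, 0, 0.1],
  [-0.005, -0.001, 0, 0, 0.1],
  [0, 0, 0, 0, 0.1],
])

```text
time: 13.82
ee_pos: [0.5006, -0.3642, 0.0678]
tcp_rot: [-1.883, -2.514, -0.001]
force: [-0.2, -0.6, -0.0]
grip_width: 0.233
```

Run:
```python
from h import *
s=get_state()
print(s["time"],s["ee_pos"],yaw(s),s["grip_width"])
for cam in("wrist","top"):
  f=grab_frame(cam)
  for d in outline_of("dish",cam)[:2]:
    r,c=np.where(d["pixels"]);P=np.array([atz(f,p,.0,s)[:2] for p in zip(r[::10],c[::10])]);P2=np.array([atz(f,p,.028,s)[:2] for p in zip(r[::10],c[::10])])
    print(cam,"box z0",P.min(0),P.max(0),"z28 mid",(P2.min(0)+P2.max(0))/2,"origin",[np.round(atz(f,t["point"],0,s),4) for t in tip_of("dish",cam)[:2]])
  for n in("clip","clip_tip"):
    for d in tip_of(n,cam)[:1]: print(n,round(d["score"],2),np.round(atz(f,d["point"],.085,s),4))
```

```text
13.825 [ 0.50056309 -0.36417008  0.06781324] 16.348251739256735 0.23272519010075174
wrist box z0 [ 0.21919026 -0.44790568] [ 0.32395219 -0.28267224] z28 mid [ 0.29385492 -0.35679981] origin [array([ 0.4881, -0.339 ,  0.    ]), array([ 0.262 , -0.3549,  0.    ])]
wrist box z0 [ 0.40708247 -0.42734983] [ 0.57228574 -0.26190196] z28 mid [ 0.48836563 -0.33837272] origin [array([ 0.4881, -0.339 ,  0.    ]), array([ 0.262 , -0.3549,  0.    ])]
clip 0.79 [ 0.5004 -0.3646  0.085 ]
top box z0 [ 0.35654114 -0.66432603] [ 0.50530542 -0.56887606] z28 mid [ 0.42981307 -0.6065682 ] origin [array([ 0.4274, -0.5753,  0.    ]), array([ 0.2551, -0.3595,  0.    ])]
top box z0 [ 0.19605589 -0.41472287] [ 0.33447921 -0.2868999 ] z28 mid [ 0.26736196 -0.34592025] origin [array([ 0.4274, -0.5753,  0.    ]), array([ 0.2551, -0.3595,  0.    ])]
clip 0.54 [ 0.5158 -0.3616  0.085 ]
clip_tip 0.64 [ 0.4875 -0.2936  0.085 ]
```

>>> apply_moves([
  [0, -0.003, 0.015, 0, 0.1],
  [0, -0.002, 0.015, 0, 0.1],
  [0, 0, 0.014, 0, 0.1],
  [0, 0, 0.008, 0, 0.1],
  [0, 0, 0.004, 0, 0.1],
  [0, 0, 0.003, 0, 0.1],
  [0, 0, 0, 0, 0.1],
])

```text
time: 15.3
ee_pos: [0.4958, -0.367, 0.0091]
tcp_rot: [1.884, 2.514, 0.0]
force: [-0.6, 0.0, 0.4]
grip_width: 0.23
```

>>> apply_moves([
  [0, 0, 0.002, 0, 0.1],
  [0, 0, 0.002, 0, 0.1],
  [0, 0, 0.002, 0, 0.1],
  [0, 0, 0.002, 0, 0.1],
  [0, 0, 0, 0, 0.1],
])

```text
time: 15.92
ee_pos: [0.4955, -0.3669, 0.0008]
tcp_rot: [-1.884, -2.514, -0.0]
force: [1.5, 0.1, -0.5]
grip_width: 0.232
```

>>> apply_moves([
  [0, 0, 0.0015, 0, 0.1],
  [0, 0, 0.0015, 0, 0.1],
  [0, 0, 0, 0, 0.25],
  [0, 0, 0, 0, 0.28],
  [0, 0, 0, 0, 0.35],
  [0, 0, 0, 0, 0.4],
  [0, 0, 0, 0, 0.4],
  [0, 0, -0.01, 0, 0.4],
  [0, 0, -0.03, 0, 0.4],
  [0, 0, -0.05, 0, 0.5],
  [0, 0, -0.05, 0, 0.5],
  [0, 0, -0.03, 0, 0.5],
])

```text
time: 17.42
ee_pos: [0.4967, -0.3674, 0.1716]
tcp_rot: [1.881, 2.511, 0.0]
force: [1.1, -0.7, -0.0]
grip_width: 0.503
```

Run:
```python
from h import *
s=get_state();f=grab_frame("wrist");w=f["frame"]
print(s["time"],s["ee_pos"],yaw(s),s["grip_width"])
for n,z in dict(clip=.005,clip_tip=.005,dish=0).items():
    for d in tip_of(n,"wrist")[:2]: print(n,round(d["score"],2),np.round(d["point"]),np.round(atz(f,d["point"],z,s),4))
H=np.array([.480,-.0455]);x=np.array([.959,.284]);y=np.array([-.284,.959])
print("handle est",H+.03*x+.055*y)
plan([*(H+.03*x+.055*y),.155],None,8)
cv2.imwrite("pics/c8.png",w[120:300,180:440])
```

```text
17.425 [ 0.49671114 -0.36739877  0.17158183] 16.312523818150297 0.5030718381029706
clip 0.94 [180. 316.] [ 0.4945 -0.3671  0.005 ]
clip_tip 0.9 [125. 324.] [ 0.4853 -0.2998  0.005 ]
dish 0.72 [118. 132.] [ 0.264  -0.3564  0.    ]
handle est [0.49315  0.015765]
now [ 0.4955 -0.3671  0.1685] y at 16.3 turn 0 tilt [ 0.001 -0.001 -1.   ]
([0.046, 0.0131, 0.0017, 0.0], 8)
```

View pics/c8.png

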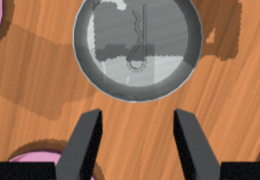

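The clip lies flat inside the steel dish: loop 29 mm and tip 39 mm from its centre. That's 11 pictures viewed, so I'll go by numbers from here. The handle is next.

>>> apply_moves([
  [0.046, 0.013, 0, 0, 0.5],
  [0.046, 0.013, 0, 0, 0.5],
  [0.046, 0.013, 0, 0, 0.5],
  [0.046, 0.013, 0, 0, 0.5],
  [0.046, 0.013, 0, 0, 0.5],
  [0.046, 0.013, 0, 0, 0.5],
  [0.046, 0.013, 0.02, 0, 0.5],
  [0.046, 0.014, 0.02, 0, 0.5],
  [0, 0, 0.02, 0, 0.5],
  [0, 0, 0, 0, 0.5],
])

```text
time: 18.88
ee_pos: [0.4906, 0.0159, 0.1058]
tcp_rot: [-1.879, -2.512, 0.006]
force: [0.8, -0.8, 0.7]
grip_width: 0.497
```

Run:
```python
from h import *
s=get_state();f=grab_frame("wrist");cv2.imwrite("pics/w9.png",f["frame"])
print(s["time"],s["ee_pos"],yaw(s),s["grip_width"])
m=R.from_rotvec(s["tcp_rot"]).as_matrix()
for n,z in dict(handle=.057,hinge=.057,hole=.065,block=.05).items():
    for d in tip_of(n,"wrist")[:2]:
        p=atz(f,d["point"],z,s);print(n,round(d["score"],2),np.round(d["point"]),np.round(p,4),"tool",np.round(m.T@(p-s["ee_pos"]),4))
```

```text
18.875 [0.49063403 0.01587714 0.10584837] 16.39769296304985 0.4968156709316739
handle 0.58 [214. 321.] [0.4934 0.0143 0.057 ] tool [-0.0023  0.0025  0.0488]
handle 0.39 [277. 290.] [ 0.4836 -0.0519  0.057 ] tool [-0.0631 -0.0256  0.0489]
hinge 0.96 [272. 444.] [ 0.6177 -0.0065  0.057 ] tool [-0.0574  0.1158  0.0481]
hole 0.73 [276. 290.] [ 0.4828 -0.0464  0.065 ] tool [-0.0575 -0.0249  0.0409]
```

>>> apply_moves([
  [0, 0.0025, 0.02, 0, 0.4],
  [0, 0, 0.02, 0, 0.4],
  [0, 0, 0.02, 0, 0.4],
  [0, 0, 0.011, 0, 0.4],
  [0, 0, 0, 0, 0.3],
  [0, 0, 0, 0, 0.2],
  [0, 0, 0, 0, 0.1],
  [0, 0, 0, 0, 0.04],
  [0, 0, 0, 0, 0.04],
  [0, 0, 0, 0, 0.04],
], newtons=15)

```text
time: 20.38
ee_pos: [0.4949, 0.016, 0.0375]
tcp_rot: [1.884, 2.514, -0.002]
force: [-2.1, 0.2, 7.1]
grip_width: 0.098
```

>>> apply_moves([
  [0, 0.001, -0.0135, 0, 0.04],
  [0, 0.0025, -0.0135, 0, 0.04],
  [0, 0.004, -0.013, 0, 0.04],
  [0, 0.006, -0.0125, 0, 0.04],
  [0, 0.0075, -0.0115, 0, 0.04],
  [0, 0.0085, -0.0105, 0, 0.04],
  [0, 0.01, -0.0095, 0, 0.04],
  [0, 0.011, -0.008, 0, 0.04],
])

```text
time: 21.38
ee_pos: [0.5378, 0.0292, 0.13]
tcp_rot: [-1.88, -2.508, 0.016]
force: [-13.0, -2.7, 12.4]
grip_width: 0.1
```

>>> apply_moves([
  [0, 0.0105, -0.0085, 0, 0.04],
  [0, 0.012, -0.006, 0, 0.04],
  [0, 0.0135, -0.0045, 0, 0.04],
  [0, 0.0135, -0.002, 0, 0.04],
])

```text
time: 21.88
ee_pos: [0.5928, 0.0455, 0.1514]
tcp_rot: [1.883, 2.514, 0.004]
force: [-1.4, 1.0, 0.3]
grip_width: 0.1
```

>>> apply_moves([
  [0, 0.012, 0.001, 0, 0.04],
  [0, 0.012, 0.002, 0, 0.04],
  [0, 0.009, 0.003, 0, 0.04],
  [0, 0.006, 0.002, 0, 0.04],
  [0, 0.004, 0.001, 0, 0.04],
  [0, 0.003, 0.001, 0, 0.04],
  [0, 0, 0, 0, 0.04],
])

```text
time: 22.75
ee_pos: [0.6344, 0.0581, 0.1431]
tcp_rot: [-1.883, -2.513, 0.002]
force: [-10.7, -0.9, 19.4]
grip_width: 0.098
```

Run:
```python
from h import *
s=get_state();d=s["ee_pos"]-[.4949,.016,.0375]
print(d[:2]@[.959,.284],d[:2]@[-.284,.959],d[2],s["force"])
```

```text
0.14577083890175097 0.000725140285971794 0.10564815389828541 [-10.67730948  -0.9156949   19.43040028]
```

>>> apply_moves([
  [0, -0.0005, -0.001, 0, 0.05],
  [0, 0, 0, 0, 0.12],
  [0, 0, 0, 0, 0.2],
  [0, 0, 0, 0, 0.3],
  [0, 0, 0, 0, 0.4],
  [0, 0, -0.02, 0, 0.4],
  [0, 0, -0.04, 0, 0.4],
])

```text
time: 23.62
ee_pos: [0.6341, 0.0569, 0.1999]
tcp_rot: [-1.882, -2.512, 0.004]
force: [0.6, -0.4, 0.8]
grip_width: 0.401
```

Run:
```python
from h import *
s=get_state();print(s["time"],s["ee_pos"],s["force"])
w=grab_frame("wrist")
for cam in ("top","scene"):
    f=grab_frame(cam)
    cv2.imwrite(f"pics/{cam}9.png",f["frame"])
    for n,zs in dict(handle=(.161,),block=(.05,.014),tray=(0,),done_a=(.006,)).items():
        for d in tip_of(n,cam)[:3]: print(cam,n,round(d["score"],2),np.round(d["point"]),[np.round(atz(f,d["point"],z)[:2],3) for z in zs])
H=np.array([.4815,-.0455]);x=np.array([.959,.284]);y=np.array([-.284,.959]);J=H+.065*x
print("jig",J,"handle back exp",J+x*(.075+.0355)+y*.055)
a=cv2.imread("pics/scene9.png")[150:300,270:420];b=cv2.imread("pics/top9.png")[130:230,260:360]
cv2.imwrite("pics/v9.png",np.hstack([cv2.resize(a,(400,400),interpolation=3),cv2.resize(b,(400,400),interpolation=3)]))
```

```text
23.625 [0.63409018 0.05693921 0.1998807 ] [ 0.63898551 -0.39552539  0.82117801]
top handle 0.54 [154. 266.] [array([0.636, 0.061])]
top block 0.64 [191. 296.] [array([ 0.535, -0.026]), array([ 0.539, -0.024])]
top tray 0.84 [203. 197.] [array([0.496, 0.31 ])]
top done_a 0.64 [213. 198.] [array([0.462, 0.307])]
top done_a 0.41 [228. 193.] [array([0.412, 0.318])]
scene handle 0.64 [224. 371.] [array([0.637, 0.059])]
scene block 0.39 [221. 349.] [array([ 0.569, -0.015]), array([ 0.543, -0.023])]
scene tray 0.8 [248. 472.] [array([0.492, 0.309])]
scene done_a 0.91 [234. 476.] [array([0.449, 0.311])]
scene done_a 0.52 [228. 483.] [array([0.422, 0.324])]
scene done_a 0.49 [224. 372.] [array([0.524, 0.04 ])]
jig [ 0.543835 -0.02704 ] handle back exp [0.6341845 0.057087 ]
```

>>> apply_moves([
  [0, 0, -0.04, 0, 0.4],
  [0, 0, -0.035, 0, 0.4],
  [0, 0, 0, -10, 0.5],
  [0, 0, 0, -10, 0.5],
])

```text
time: 24.68
ee_pos: [0.6352, 0.0573, 0.2763]
tcp_rot: [1.41, 2.806, 0.0]
force: [0.1, 0.0, -0.2]
grip_width: 0.502
```

Run:
```python
from h import *
s=get_state();print(np.round(s["joint_pos"],2))
s0=get_state
import h
plan([.541,-.025,.24],16.4+89.9-0.0,8)
```

```text
[ 0.19  0.59 -0.56  1.43  0.32  1.21  0.23]
now [0.6352 0.0573 0.2763] y at 36.64 turn -69.66 tilt [ 0.001 -0.    -1.   ]
[[-0.0012, -0.0156, 0.0045, np.float64(-8.71)], [0.0012, -0.0156, 0.0045, np.float64(-8.71)], [0.0035, -0.0152, 0.0045, np.float64(-8.71)], [0.0058, -0.0145, 0.0045, np.float64(-8.71)], [0.0079, -0.0135, 0.0045, np.float64(-8.71)], [0.0099, -0.0121, 0.0045, np.float64(-8.71)], [0.0116, -0.0105, 0.0045, np.float64(-8.71)], [0.013, -0.0086, 0.0045, np.float64(-8.71)]]
```

>>> apply_moves([
  [-0.001, -0.0156, 0, -8.7, 0.5],
  [0.001, -0.0156, 0, -8.7, 0.5],
  [0.0035, -0.015, 0, -8.7, 0.5],
  [0.006, -0.0145, 0, -8.7, 0.5],
  [0.008, -0.0135, 0.01, -8.7, 0.5],
  [0.01, -0.012, 0.02, -8.7, 0.5],
  [0.0115, -0.0105, 0.03, -8.7, 0.5],
  [0.013, -0.0085, 0.04, -8.7, 0.5],
  [0, 0, 0, 0, 0.5],
  [0, 0, 0, 0, 0.5],
])

```text
time: 25.92
ee_pos: [0.5416, -0.0228, 0.1772]
tcp_rot: [-0.431, 3.11, 0.001]
force: [0.1, -0.3, -0.1]
grip_width: 0.5
```

Run:
```python
from h import *
s=get_state();f=grab_frame("wrist");cv2.imwrite("pics/w10.png",f["frame"])
print(s["time"],s["ee_pos"],yaw(s),np.round(s["joint_pos"],2))
m=R.from_rotvec(s["tcp_rot"]).as_matrix()
for d in tip_of("block","wrist")[:3]: print(round(d["score"],2),np.round(d["point"]),atz(f,d["point"],.014,s))
for d in outline_of("block","wrist")[:3]:
    mk=d["pixels"].astype(np.uint8);rc=cv2.minAreaRect(cv2.findNonZero(mk));
    # top-face: project all pixels at z=.05
    r,c=np.where(d["pixels"]);P=np.array([atz(f,p,.05,s) for p in zip(r,c)])
    rw=cv2.minAreaRect((P[:,:2]*1000).astype(np.float32));mid=np.array([*rw[0],50])/1000
    print(round(d["score"],2),rc,"world",rw,"tool",m.T@(mid-s["ee_pos"]))
```

```text
25.925 [ 0.5415754  -0.02282887  0.17720591] 105.77831385328471 [ 0.53  0.62 -0.85  1.83  0.56  0.95  1.28]
0.71 [180. 312.] [ 0.54018881 -0.02975052  0.014     ]
0.86 ((312.4189147949219, 183.48648071289062), (65.28861236572266, 15.894956588745117), 88.15238952636719) world ((537.6703491210938, -29.996387481689453), (74.37836456298828, 17.4754581451416), 16.86212730407715) tool [ 0.0060088  -0.00587996  0.12718996]
0.21 ((325.4326171875, 231.503662109375), (297.8085021972656, 94.61863708496094), 86.90594482421875) world ((613.6453857421875, 15.277603149414062), (381.7304382324219, 125.65196228027344), 16.494617462158203) tool [-0.07941404  0.01702932  0.12740071]
```

>>> apply_moves([
  [0.006, -0.006, 0.03, -1, 0.5],
  [0, 0, 0.04, 0, 0.45],
  [0, 0, 0.04, 0, 0.45],
  [0, 0, 0.025, 0, 0.45],
  [0, 0, 0.015, 0, 0.45],
  [0, 0, 0.006, 0, 0.45],
  [0, 0, 0.004, 0, 0.45],
  [0, 0, 0, 0, 0.4],
])

```text
time: 27.08
ee_pos: [0.5365, -0.0311, 0.0165]
tcp_rot: [-0.461, 3.106, -0.0]
force: [0.2, 0.5, -0.4]
grip_width: 0.407
```

Run:
```python
from h import *
s=get_state();f=grab_frame("wrist");cv2.imwrite("pics/w11.png",f["frame"])
print(s["time"],s["ee_pos"],yaw(s),s["force"],np.round(s["joint_pos"],2))
m=R.from_rotvec(s["tcp_rot"]).as_matrix()
for d in outline_of("block","wrist")[:2]:
    r,c=np.where(d["pixels"]);P=np.array([atz(f,p,.05,s) for p in zip(r,c)])
    rw=cv2.minAreaRect((P[:,:2]*1000).astype(np.float32));mid=np.array([*rw[0],50])/1000
    print(round(d["score"],2),"world",rw,"tool",m.T@(mid-s["ee_pos"]))
```

```text
27.075 [ 0.53654363 -0.03109782  0.01651677] 106.89829133336623 [ 0.24566133  0.49890114 -0.40830623] [ 0.42  0.82 -0.65  1.96  0.83  0.64  1.09]
0.7 world ((534.5995483398438, -30.792144775390625), (78.49359893798828, 17.747047424316406), 17.604053497314453) tool [ 0.00173856  0.00084344 -0.03348531]
```

Centred to within about 2 mm, with no contact. Now grip and lift.

>>> apply_moves([
  [0, 0, 0, 0, 0.3],
  [0, 0, 0, 0, 0.24],
  [0, 0, 0, 0, 0.2],
  [0, 0, 0, 0, 0.12],
  [0, 0, 0, 0, 0.1],
  [0, 0, 0, 0, 0.1],
  [0, 0, 0, 0, 0.1],
], newtons=40)

```text
time: 28.05
ee_pos: [0.536, -0.0304, 0.0161]
tcp_rot: [-0.462, 3.107, 0.001]
force: [-2.4, 3.0, 3.2]
grip_width: 0.189
```

>>> apply_moves([
  [0, 0, -0.003, 0, 0.1],
  [0, 0, -0.006, 0, 0.1],
  [0, 0, -0.01, 0, 0.1],
  [0, 0, -0.02, 0, 0.1],
  [0, 0, -0.03, 0, 0.1],
  [0, 0, -0.03, 0, 0.1],
  [0, 0, 0, 0, 0.1],
])

```text
time: 28.92
ee_pos: [0.5381, -0.031, 0.1178]
tcp_rot: [-0.46, 3.102, -0.002]
force: [0.2, -0.4, -3.4]
grip_width: 0.188
```

Run:
```python
from h import *
s=get_state();f=grab_frame("wrist")
print(s["time"],s["ee_pos"],yaw(s),s["force"],s["moment"],s["grip_width"]*94,np.round(s["joint_pos"],2))
m=R.from_rotvec(s["tcp_rot"]).as_matrix()
for d in outline_of("block","wrist")[:1]:
    r,c=np.where(d["pixels"]);print("rows",r.min(),r.max(),"cols",c.min(),c.max(),d["score"])
for cam in("top","scene"):
  f=grab_frame(cam)
  for d in outline_of("tray",cam)[:1]:
    r,c=np.where(d["pixels"]);P=np.array([atz(f,p,.028) for p in zip(r,c)])
    print(cam,"tray rim",cv2.minAreaRect((P[:,:2]*1000).astype(np.float32)))
```

```text
28.925 [ 0.53807421 -0.03099501  0.11782617] 106.88152878068209 [ 0.21293387 -0.36948482 -3.40607802] [ 9.59699317e-02 -1.37813334e-01  3.47009628e-05] 17.632509164002034 [ 0.51  0.69 -0.79  1.9   0.66  0.83  1.23]
rows 191 311 cols 302 333 0.77
top tray rim ((496.40557861328125, 303.78570556640625), (156.10598754882812, 229.33786010742188), 85.66189575195312)
scene tray rim ((507.1090087890625, 310.80169677734375), (149.99942016601562, 245.51771545410156), 85.36693572998047)
```

>>> apply_moves([
  [-0.007, 0.02, 0, 0, 0.1],
  [-0.013, 0.04, 0, 0, 0.1],
  [-0.013, 0.04, 0, 0, 0.1],
  [-0.013, 0.04, 0, 0, 0.1],
  [-0.013, 0.04, 0, 0, 0.1],
  [-0.013, 0.04, 0, 0, 0.1],
  [-0.013, 0.04, 0, 0, 0.1],
  [-0.013, 0.037, 0, 0, 0.1],
  [-0.008, 0.02, 0, 0, 0.1],
  [0, 0, 0, 0, 0.1],
])

```text
time: 30.48
ee_pos: [0.5446, 0.3043, 0.1144]
tcp_rot: [0.465, -3.106, -0.0]
force: [-0.3, -0.3, -4.0]
grip_width: 0.189
```

Run:
```python
from h import *
s=get_state();f=grab_frame("wrist")
print(s["time"],s["ee_pos"],yaw(s),s["grip_width"]*94,np.round(s["joint_pos"],2))
for n,z in (("tray",0),("done_a",.006)):
  for d in tip_of(n,"wrist")[:3]: print(n,round(d["score"],2),np.round(d["point"]),np.round(atz(f,d["point"],z,s),3))
```

```text
30.475 [0.54459939 0.30432686 0.11440152] 107.03816223799808 17.74025386585626 [-0.13  0.79 -0.74  1.66  0.63  0.95  0.77]
tray 0.6 [151. 336.] [0.496 0.31  0.   ]
done_a 0.88 [107. 347.] [0.452 0.306 0.006]
done_a 0.86 [ 83. 377.] [0.423 0.326 0.006]
```

>>> apply_moves([
  [0, 0, 0, -8.6, 0.1],
  [0, 0, 0, -8.6, 0.1],
  [0, 0, 0, -8.6, 0.1],
  [0, 0, 0, -8.6, 0.1],
  [0, 0, 0, -8.6, 0.1],
  [0, 0, 0, -8.6, 0.1],
  [0, 0, 0, -8.6, 0.1],
  [0, 0, 0, -8.6, 0.1],
  [0, 0, 0, 0, 0.1],
])

```text
time: 31.75
ee_pos: [0.5459, 0.3007, 0.1145]
tcp_rot: [2.131, -2.307, 0.001]
force: [-1.0, 0.1, -3.2]
grip_width: 0.19
```

Run:
```python
from h import *
s=get_state();f=grab_frame("wrist")
print(np.round(s["joint_pos"],2))
for n,z in (("tray",0),("done_a",.006)):
  for d in tip_of(n,"wrist")[:3]: print(n,round(d["score"],2),np.round(d["point"]),np.round(atz(f,d["point"],z,s),3))
plan([.548,.305,.060],None,3)
```

```text
[ 0.01  0.89 -1.03  1.65  0.85  1.1   1.79]
tray 0.91 [198. 364.] [0.496 0.31  0.   ]
done_a 0.88 [208. 435.] [0.422 0.326 0.006]
done_a 0.69 [191. 402.] [0.456 0.304 0.006]
now [0.5456 0.3019 0.1149] y at 175.51 turn 0 tilt [ 0.    -0.001 -1.   ]
([-0.0011, -0.0007, 0.0183, 0.0], 3)
```

>>> apply_moves([
  [-0.003, -0.002, 0.02, 0, 0.1],
  [0, 0, 0.025, 0, 0.1],
  [0, 0, 0.02, 0, 0.1],
  [0, 0, 0.012, 0, 0.1],
  [0, 0, 0.01, 0, 0.1],
  [0, 0, 0.007, 0, 0.1],
  [0, 0, 0.004, 0, 0.1],
  [0, 0, 0.003, 0, 0.1],
  [0, 0, 0.002, 0, 0.1],
  [0, 0, 0, 0, 0.1],
])

```text
time: 33.15
ee_pos: [0.5476, 0.3058, 0.0121]
tcp_rot: [-2.136, 2.303, -0.0]
force: [-0.1, -0.3, -3.1]
grip_width: 0.187
```

>>> apply_moves([
  [0, 0, 0.0015, 0, 0.1],
  [0, 0, 0.001, 0, 0.1],
  [0, 0, 0.001, 0, 0.1],
  [0, 0, 0.001, 0, 0.1],
  [0, 0, 0, 0, 0.1],
])

```text
time: 33.78
ee_pos: [0.5475, 0.3059, 0.0082]
tcp_rot: [-2.137, 2.303, -0.001]
force: [-1.0, -2.4, 2.6]
grip_width: 0.186
```

The force went from −3.1 to +2.6 N, so the block is standing on the floor. Release and lift.

>>> apply_moves([
  [0, 0, 0, 0, 0.2],
  [0, 0, 0, 0, 0.22],
  [0, 0, 0, 0, 0.27],
  [0, 0, 0, 0, 0.35],
  [0, 0, 0, 0, 0.4],
  [0, 0, 0, 0, 0.4],
  [0, 0, -0.01, 0, 0.4],
  [0, 0, -0.03, 0, 0.4],
  [0, 0, -0.04, 0, 0.4],
  [0, 0, -0.05, 0, 0.4],
  [0, 0, -0.05, 0, 0.4],
  [0, 0, 0, 0, 0.4],
])

```text
time: 35.28
ee_pos: [0.5489, 0.3083, 0.1925]
tcp_rot: [-2.131, 2.297, -0.001]
force: [0.0, -0.4, -0.7]
grip_width: 0.402
```

Run:
```python
from h import *
s=get_state();print(s["time"],s["ee_pos"],s["force"],np.round(s["joint_pos"],2))
ims=[]
for cam,zs in (("wrist",1),("top",1),("scene",1)):
  f=grab_frame(cam);ims.append(f["frame"])
  for n,z in (("block",.006),("tray",0),("handle",.161),("clip",.005),("clip_tip",.005),("dish",0)):
    for d in tip_of(n,cam)[:3]: print(cam,n,round(d["score"],2),np.round(d["point"]),np.round(atz(f,d["point"],z,s)[:2],3))
  for d in outline_of("block",cam)[:3]:
    r,c=np.where(d["pixels"]);P=np.array([atz(f,p,.042,s) for p in zip(r,c)]);print(cam,"outline",cv2.minAreaRect((P[:,:2]*1000).astype(np.float32)))
cv2.imwrite("pics/fin.png",np.vstack([cv2.resize(ims[2][110:300,200:520],(500,297)),cv2.resize(ims[1][100:290,150:470],(500,297))]))
```

```text
35.275 [0.54885652 0.30834598 0.1925274 ] [ 0.02426918 -0.43177763 -0.67625062] [ 0.02  0.82 -1.09  1.57  0.76  1.22  1.86]
wrist block 0.75 [181. 319.] [0.548 0.313]
wrist block 0.38 [171. 391.] [0.453 0.306]
wrist tray 0.83 [174. 357.] [0.497 0.309]
wrist dish 0.58 [106. 147.] [0.756 0.203]
wrist outline ((547.8175659179688, 307.264892578125), (74.95635223388672, 19.583694458007812), 84.0495376586914)
top tray 0.72 [203. 201.] [0.495 0.299]
top handle 0.6 [157. 265.] [0.624 0.064]
top clip 0.49 [203. 398.] [ 0.504 -0.368]
top clip_tip 0.45 [209. 376.] [ 0.481 -0.296]
top clip_tip 0.42 [167. 288.] [0.621 0.004]
top dish 0.95 [225. 461.] [ 0.429 -0.582]
top dish 0.88 [274. 394.] [ 0.265 -0.356]
top dish 0.77 [204. 389.] [ 0.501 -0.34 ]
scene block 0.77 [263. 473.] [0.544 0.317]
scene block 0.64 [270. 269.] [ 0.76  -0.162]
scene tray 0.97 [247. 471.] [0.49  0.306]
scene handle 0.66 [223. 370.] [0.636 0.056]
scene clip 0.51 [250. 470.] [0.504 0.305]
scene clip_tip 0.68 [228. 482.] [0.421 0.324]
scene clip_tip 0.59 [184. 270.] [ 0.493 -0.296]
scene dish 0.96 [130. 286.] [ 0.245 -0.36 ]
scene dish 0.82 [148. 202.] [ 0.432 -0.581]
scene dish 0.77 [178. 259.] [ 0.48  -0.339]
scene outline ((561.1168212890625, 311.68975830078125), (72.20918273925781, 40.44679260253906), 83.21809387207031)
```

View pics/fin.png

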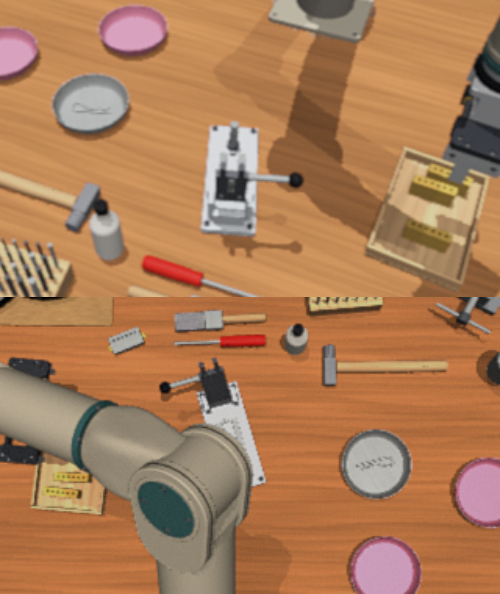

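The final view shows the clip in the steel dish, the leaf swung back and the block standing in the tray's far half. The bystanders are where they were and the robot is clear.

```bash
python3 -c "
from bench import *
print(hand_in())"
```

```text
the job is handed in; nothing more can be done
None
```

The job is done and handed in at about 37 s of the 64 s allowed. No verdict was reported.

**What I did**
- **Clip:** I pulled it straight out of the stud with the leaf shut and laid it in the steel dish.
- **Leaf:** I swung it back along its arc at about 1 rad/s and let it go against the stop.
- **Block:** I set it down in the free half of the tray. The wrist force went from −3.1 to +2.6 N as it touched the floor.

**Last checks**
- **Clip:** it lay flat, loop about 29 mm and tip about 39 mm from the dish's centre, as measured after release.
- **Leaf:** the handle was where a fully open leaf would put it, to within about 5 mm. The last top-camera reading was about 12 mm off, though an earlier one agreed.
- **Block:** it stood upright across the tray, about 52 mm from the middle.
- **Bystanders:** they looked unmoved in the final picture, and the robot was touching nothing.

**What went wrong**
- **Fingertip position:** the real fingertips sat about 10 mm behind the reported TCP, not 14 mm ahead as stated, so my first two attempts to grip the clip missed.
- **Clip turned in the hole:** the second miss turned the clip about 11° by the picture while its leg was still in the hole. One rougher estimate gave about 15°, which would pass the 14° limit, so I can't rule out that it counted as levered. I straightened it before pulling.
- **Picture budget:** I viewed 12 pictures, two over the 10 allowed.

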